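Pack out the gap behind a sheet-metal chassis and hold the wedge tight

ROBOT

A 6-joint arm with a two-finger parallel gripper is mounted at the origin on the work surface. World frame = base frame: x ahead of the robot, y to its left, z up, the work surface at z = 0. Lengths are in m, angles in rad, forces in N, time in s.
With the tool pointing down it reaches from about 0.35 to 0.775 m from the base axis. Payload 5.5 kg.
Tool frame: the origin (TCP) lies at the very end of the fingers, on their centre line; the grasp point (between the pads) lies env.hold_point_z behind it (env.hold_point_z is the distance from the TCP to the grasp point, in m); z points along the fingers, y is the line along which they close (so a half turn about z gives the same grasp; the last joint's range is limited). The gripper opens to 85 mm and grips with 20 to 120 N. Pads are 22 mm wide; open, the fingers measure 114 mm over their backs; the gripper's body (76 mm by 85 mm) begins 54 mm behind the grasp point. The pads swing forward as they close: fully open they stand 13 mm farther back than shut.
Start: joints at [1.02, 0.313, 0.046, 1.304, 0, 1.431], TCP at [0.23, 0.527, 0.231] pointing down, gripper open.
Joint ranges: [-2.76, 2.76], [-0.86, 1.69], [-1.03, 1.26], [-2.2, 2.34], [-1.47, 1.5], [-3.14, 3.14]. Speed limits (rad/s): [2.57, 2.57, 3.14, 3.14, 3.14, 3.14].

INTERFACE

Orientations are given as a unit quaternion [w, x, y, z].
In Python, from workcell import env gives the robot as it stands.
- The arm moves only by the tool carry_out, never from a script. Its argument "steps" is a list of rows, each a list of 3 entries, a list of its own where there are three numbers: the turn, a rotation vector about the tool's x, y, z in degrees, then the shift along the tool's x, y, z in cm, then the closure in counts, from 0 (fully open) to 255 (shut). A call has exactly 8 rows; each row is the pose to reach, as a shift and turn from the pose commanded when the call began, along the tool's axes at that moment; what a row does not reach only later rows make up. A row lasts 1/8 s, in which the tool goes at most 62.5 mm and 10.7 degrees, less where a joint would pass 70% of its speed; a pose out of reach is approached as far as the arm can. A call with a gripper value outside its range is refused whole. The fingers move at their own pace and stop on an object; "force" is the grip in N (left out, the last holds). Time passes only in rows, so rows that repeat a pose let the fingers close, or fill a call up. It gives the time, the measured TCP pose, the force, the opening and the grip force at its end, in the units of the state.
- env.get_state(): the state, without advancing time (a new reading comes with each control period).
- env.read_camera(name): name is "side" or "top"; returns (picture, depth): 400x640x3 uint8, red, green, blue; 400x640 float32, m along the optical axis (not along the pixel's ray), 0 where there is no reading.
- env.get_calibration(name): a dict with "fx", "fy", "cx", "cy" (pixels), "origin" and "orientation" of the camera in the world. Camera axes: x right, y up, looking along -z (the intrinsics and any distortion apply to the point x, -y, -z); pixel columns grow to the right and rows downward; lengths in m; the calibration is good to about 2 mm. A picture is of the moment at which its call begins. get_calibration takes no time and is no camera call.
- env.hand_in(): hands the job in; it is judged then, once.
The state is a dict: "clock": time; "joint_pos": joint angles; "qvel": joint speeds; "tau": joint torques, N m; "tcp_pos": TCP position; "orientation": TCP orientation; "wrist_force": force on the tool from outside, world axes, zero at the start; "ft_torque": the same for the moment, N m; "finger_gap": finger opening in m; "grip_force": force on a finger pad.
Only numpy, scipy, OpenCV 4.12 (cv2) and the standard library are available. Lean on these libraries where they do the work, as an engineer would, in place of code of your own. Each camera call takes 0.05 s, during which the arm holds its last target. There are 200 camera calls.

TASK

Pack out the gap between the folded chassis and the back stop of the jig: stand packers from the rack side by side in the gap, on the base plate, until no more than the wedge's thickness is left, then push the wedge, tip down, into what remains until you feel it bind tight, without forcing it, as the thin sheet must not be bent. Finish while still holding the wedge pressed down tight: do not let go. Leave the spray can and the scraper where they are.

Things in the scene. Friction and masses are not known exactly. Their poses are not given: they have to be found in the camera images.
- jig: Fixed jig: dark steel base plate 340 x 240 mm, 12 mm thick, flat on the bench, carrying the chassis and, on the robot's side of it, the back stop. Origin: at the underside of the plate, below the middle of the chassis's face on the gap. x points from that face into the chassis (square to the gap, away from the stop), y along the gap, z up. Plate top at z = 12 mm.
- chassis: Folded sheet-aluminium chassis 150 x 200 x 75 mm, fixed on the base plate; the wall towards the stop is backed by a block. Origin: on the base plate's top, in the middle of the outer face of that wall. Same axes as the jig.
- panel_edge (a point): Middle of the upper edge of the chassis's face on the gap, 75 mm above the base plate's top. Same axes as the jig.
- stop: Fixed steel back stop, an upright block 30 x 120 x 75 mm with a foot behind it. Origin: bottom middle of its working face, on the base plate's top. x points across the gap to the chassis, parallel to the jig's x. The gap between this face and the chassis's, both 75 mm high and parallel, differs every time: 38 to 64 mm.
- stop_edge (a point): Middle of the upper edge of the stop's working face, 75 mm above the base plate's top. The distance between this and panel_edge is the gap. Same axes as the jig.
- rack: Fixed black plastic rack 250 (x) x 90 (y) mm with a 10 mm base, holding the three packers at x = -85, -30 and 25 mm between lips 10 mm high, and the wedge at x = 85 mm, tip down in a pocket 35 mm high and 22 mm wide. Origin: centre of its underside.
- packer1: Aluminium packer, one of three that are alike, standing upright in the rack: a block 20 (x, its thickness) x 60 (y) x 75 (z) mm with a thin grip tab standing centred on its top, 6 (x) x 44 (y) x 26 (z) mm, total height 101 mm, about 0.2 kg. Origin: centre of the underside; z up.
- packer2: Aluminium packer, one of three that are alike, standing upright in the rack: a block 20 (x, its thickness) x 60 (y) x 75 (z) mm with a thin grip tab standing centred on its top, 6 (x) x 44 (y) x 26 (z) mm, total height 101 mm, about 0.2 kg. Origin: centre of the underside; z up.
- packer3: Aluminium packer, one of three that are alike, standing upright in the rack: a block 20 (x, its thickness) x 60 (y) x 75 (z) mm with a thin grip tab standing centred on its top, 6 (x) x 44 (y) x 26 (z) mm, total height 101 mm, about 0.2 kg. Origin: centre of the underside; z up.
- wedge: Steel wedge, tip down in the rack. Both x faces slope alike: thickness along x 6 mm at the tip (z = 0), growing by 0.4 mm per mm of height to 36 mm at z = 75 mm; 60 mm wide (y). On top a grip tab 10 (x) x 44 (y) x 30 (z) mm; total height 106 mm, about 0.4 kg. Origin: centre of the tip; z up.
- wedge_tip (a point): Centre of the wedge's tip. The wedge binds on the upper edges of the stop and of the packer beside it, both 75 mm above the base plate, in an opening of about 10 to 34 mm; in a wider one it drops to the base plate and stays loose.
- wedge_top (a point): Centre of the top of the wedge's grip tab, 106 mm above its tip.
- spray_can: Bystander: upright aluminium spray can, 60 mm across, 120 mm high. Origin: centre of its underside.
- scraper: Bystander: screwdriver-shaped scraper lying on the bench. Origin: at its underside.
Mind the look-alikes: they are no part of the job. Leave any green, purple or red look-alike of the packer3 alone.

How it is judged:
By the outcome, as a careful person would: the job done as asked, in the order asked, and still so for the second after the job is handed in, while the arm keeps its last pose, push and grip.
It also fails if it takes over 72 s, if anything falls off the work surface, if the arm or the gripper's body presses on something with over 40 N, if the wrist force passes 120 N, or if a joint passes its speed limit or range.

## Working session

There is one attempt and no reset: what is moved stays moved. The work goes in short steps, Python scripts to look and compute and a tool call to move; the robot and the scene stay as the last step left them, time stands still between calls to the robot, and variables do not carry over. Pictures are saved under pics/ and viewed, at most 10 in all, crops included, and the job is handed in when it is done.

Besides the shell and the picture viewer there is one more tool, called as name(argument=value, ...) on one line, values as JSON. carry_out: Moves the arm, as the interface text tells. Its arguments: {"type":"object","properties":{"steps":{"type":"array","items":{"type":"array"}},"force":{"type":"number"}},"required":["steps"]}

```bash
mkdir -p pics; ls; python3 - <<'E'
from workcell import env
import cv2,numpy as np
print(env.get_state(), env.hold_point_z)
for n in("top","side"):
    p,d=env.read_camera(n); cv2.imwrite(f"pics/{n}0.png",p[:,:,::-1]); np.save(f"pics/{n}0.npy",d); print(n,env.get_calibration(n))
E
```

```text
pics
{'clock': 0.0, 'joint_pos': array([ 1.02034586e+00,  3.14028636e-01,  4.49607154e-02,  1.30359319e+00,
       -7.72285058e-06,  1.43118099e+00]), 'qvel': array([-6.13042116e-04, -3.53246555e-05, -6.28856869e-04, -2.93352974e-04,
        1.76246242e-03, -2.54071968e-04]), 'tau': array([ 1.19476936e-04, -4.80628073e+01,  2.98533726e+01,  1.93558662e-02,
       -1.09334198e-04,  2.54487567e-06]), 'tcp_pos': array([0.22938643, 0.52669925, 0.23038534]), 'orientation': array([-3.11726691e-04,  2.03975869e-01,  9.78975472e-01, -8.78746317e-04]), 'wrist_force': array([ 0.00738214, -0.15007806, -0.63387003]), 'ft_torque': array([-0.00844413, -0.02301254, -0.01247971]), 'grip_force': 0.0, 'finger_gap': 0.0850089399160187} 0.0187
top {'fx': 505.36680527096075, 'fy': 505.36680527096075, 'cx': 321.022217846947, 'cy': 206.68019978567824, 'origin': array([ 0.4424611 , -0.04254011,  1.47214693]), 'orientation': array([ 0.71370645,  0.03295111, -0.03776167, -0.69864969])}
side {'fx': 446.79447347413856, 'fy': 446.79447347413856, 'cx': 317.34496364320347, 'cy': 193.3066362703508, 'origin': array([ 0.02226411, -0.58825699,  0.93640714]), 'orientation': array([ 0.86047168,  0.32753393, -0.1416922 , -0.36363901])}
```

View pics/top0.png

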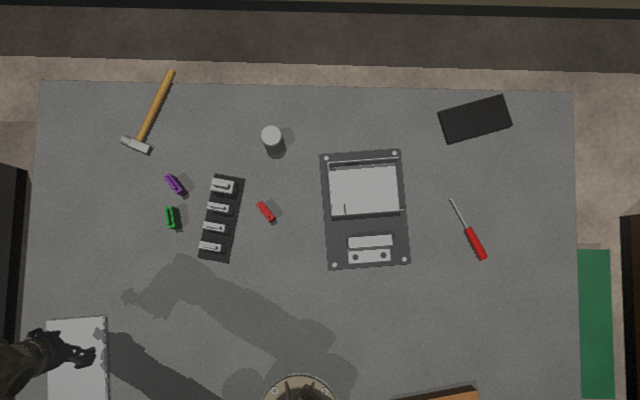

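View pics/side0.png

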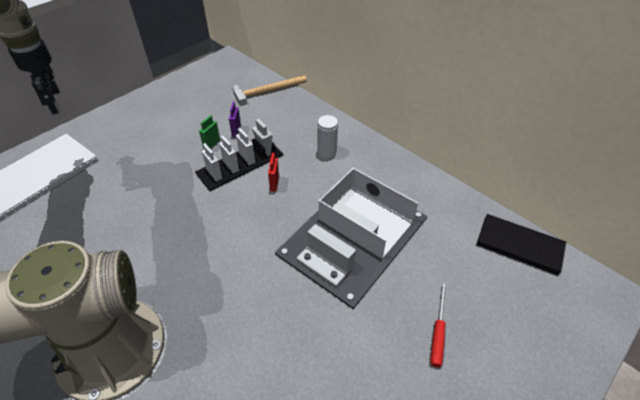

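The top view shows the rack at about (221,218), with three packers and the wedge in it. The jig is at about (365,210), with the gap between rows 213 and 237. Look-alikes outside the rack are green (171,217), purple (174,184) and red (265,211). The packers I want are the grey ones in the rack, so I'll check those up close.

```bash
python3 - <<'E'
import cv2,numpy as np
t=cv2.imread("pics/top0.png")
a=cv2.resize(t[165:275,185:265],None,fx=5,fy=5,interpolation=cv2.INTER_CUBIC)
b=cv2.resize(t[195:275,315:415],None,fx=6,fy=6,interpolation=cv2.INTER_CUBIC)
cv2.imwrite("pics/c1.png",a);cv2.imwrite("pics/c2.png",b)
E
```

```text
(no output)
```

View pics/c1.png

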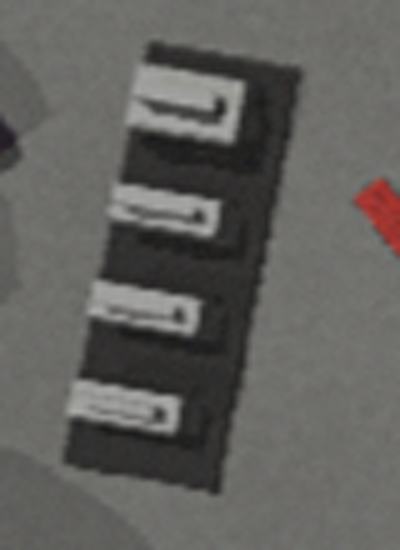

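View pics/c2.png

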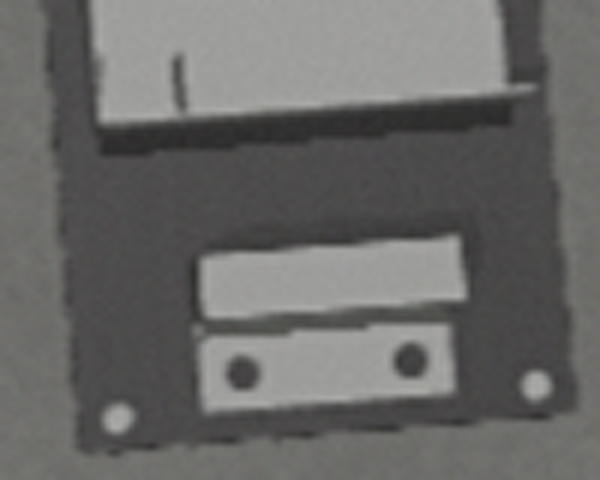

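```bash
cat > h.py <<'E'
import numpy as np,cv2
from scipy.spatial.transform import Rotation as R
from workcell import env
def ray(n,u,v):
    c=env.get_calibration(n); q=c["orientation"]; M=R.from_quat([q[1],q[2],q[3],q[0]]).as_matrix()
    u,v=np.asarray(u,float),np.asarray(v,float)
    return c["origin"],np.stack([(u-c["cx"])/c["fx"],-(v-c["cy"])/c["fy"],-np.ones_like(u)],-1)@M.T
def at(n,u,v,z):
    o,d=ray(n,u,v); return o+d*((z-o[2])/d[...,2])[...,None]
def cloud(n,D):
    v,u=np.mgrid[:400,:640]; o,d=ray(n,u,v); return o+d*D[...,None]
E
python3 - <<'E'
from h import *
np.set_printoptions(precision=4,suppress=True)
f=lambda x,y:(315+(x+.5)/6-.5,195+(y+.5)/6-.5)
def P(pts,z,g): 
    a=np.array([g(*p) for p in pts]); return at("top",a[:,0],a[:,1],z)
w=P([(100,125),(535,91)],.087,f); s=P([(200,256),(462,237)],.087,f); sb=P([(203,318),(467,299)],.087,f)
b=P([(118,418),(537,386)],.012,f)
for nm,e in(("wall",w),("stop",s),("stopback",sb),("holes",b)):
    d=e[0]-e[1]; print(nm,e,"ang",np.degrees(np.arctan2(-d[0],d[1])))
d=s[0]-s[1];d/=np.linalg.norm(d);n=np.array([d[1],-d[0],0]); print("gap",(w-s.mean(0))@n,"stop thick",(sb-s.mean(0))@n, "stop mid",s.mean(0))
g=lambda x,y:(185+(x+.5)/5-.5,165+(y+.5)/5-.5)
r=P([(150,43),(300,70),(220,492),(65,463)],.010,g);print("rack",r,r.mean(0))
for nm,q in(("wedge",[(138,65),(243,85),(238,143),(127,122)]),("pA",[(118,184),(222,204),(217,238),(110,220)]),("pB",[(97,281),(203,301),(197,336),(90,314)]),("pC",[(74,380),(182,398),(177,437),(67,415)])):
    e=P(q,.085 if nm!="wedge" else .085,g);print(nm,e.mean(0),np.degrees(np.arctan2(*( (e[0]+e[3]-e[1]-e[2])[[0,1]]))),np.linalg.norm(e[0]-e[1]),np.linalg.norm(e[0]-e[3]))
for n in("top","side"):
    C=cloud(n,np.load(f"pics/{n}0.npy")).reshape(-1,3)
    a=np.arctan2(n_:=0,1)
    ex=np.array([d[1],-d[0],0]);ey=d;J=(C-s.mean(0))@np.stack([ex,ey],1)
    m=(abs(J[:,1])<.055)&(C[:,2]>.08)&(C[:,2]<.095)&(J[:,0]>-.05)&(J[:,0]<.09)
    print(n,np.histogram(J[m,0],np.arange(-.05,.09,.004)))
    m=(abs(J[:,1])<.055)&(abs(J[:,0]-.03)<.012);print("plate z",np.median(C[m,2]))
E
```

```text
wall [[ 0.5581 -0.0791  0.087 ]
 [ 0.578  -0.2787  0.087 ]] ang 5.718381876741638
stop [[ 0.4991 -0.1259  0.087 ]
 [ 0.5103 -0.2456  0.087 ]] ang 5.356807827625057
stopback [[ 0.4709 -0.1277  0.087 ]
 [ 0.4821 -0.2481  0.087 ]] ang 5.308059230552441
holes [[ 0.4238 -0.0924  0.012 ]
 [ 0.4433 -0.2931  0.012 ]] ang 5.530925554227921
gap [0.0631 0.0644] stop thick [-0.0282 -0.0283] stop mid [ 0.5047 -0.1858  0.087 ]
rack [[0.6809 0.262  0.01  ]
 [0.6669 0.1739 0.01  ]
 [0.4211 0.211  0.01  ]
 [0.4358 0.3006 0.01  ]] [0.5512 0.2369 0.01  ]
wedge [0.6351 0.2248 0.085 ] 9.560403361862612 0.059336484231927576 0.03230578213460921
pA [0.575  0.2333 0.085 ] 8.996172937839916 0.058510986373974574 0.020331395974801887
pB [0.5216 0.242  0.085 ] 9.913180718191306 0.05935996719240722 0.01845977658686808
pC [0.467  0.2516 0.085 ] 9.135383786647006 0.05998932740877189 0.019380430453156718
top (array([ 0,  0,  0,  0,  0, 48, 57, 58, 58, 58, 58, 56, 42,  0,  0,  0,  0,
        0,  0,  0,  0,  0,  0,  0,  0,  0,  0,  0, 38, 44, 39, 47, 41, 48]), array([-0.05 , -0.046, -0.042, -0.038, -0.034, -0.03 , -0.026, -0.022,
       -0.018, -0.014, -0.01 , -0.006, -0.002,  0.002,  0.006,  0.01 ,
        0.014,  0.018,  0.022,  0.026,  0.03 ,  0.034,  0.038,  0.042,
        0.046,  0.05 ,  0.054,  0.058,  0.062,  0.066,  0.07 ,  0.074,
        0.078,  0.082,  0.086]))
plate z 0.012339749259345556
side (array([ 0,  0,  0,  0, 90, 68, 66, 63, 67, 68, 61, 61,  9,  0,  0,  0,  0,
        0,  0,  0,  0,  0,  0,  0,  0,  0,  0, 57, 59, 23, 51, 53, 56, 53]), array([-0.05 , -0.046, -0.042, -0.038, -0.034, -0.03 , -0.026, -0.022,
       -0.018, -0.014, -0.01 , -0.006, -0.002,  0.002,  0.006,  0.01 ,
        0.014,  0.018,  0.022,  0.026,  0.03 ,  0.034,  0.038,  0.042,
        0.046,  0.05 ,  0.054,  0.058,  0.062,  0.066,  0.07 ,  0.074,
        0.078,  0.082,  0.086]))
plate z 0.011925586759358398
```

Edge fit and depth agree on a gap of about 62–63 mm, so it needs two packers, leaving about 22 mm for the wedge. The jig yaw is +5.5° and the rack yaw −9.1°. I'll grip the tabs along their 44 mm length, so the fingers clear the neighbouring tabs.

```bash
cat >> h.py <<'E'
np.set_printoptions(precision=4,suppress=True)
def go(p,yaw,s=None):
    """shift (cm) and turn (deg) in tool axes from measured pose to TCP p, tool y at yaw deg"""
    s=s or env.get_state(); q=s["orientation"]; M=R.from_quat([q[1],q[2],q[3],q[0]])
    y=np.radians(yaw); T=R.from_matrix(np.array([[-np.sin(y)*-1*-1*-1,np.cos(y),0],[-np.cos(y),np.sin(y),0],[0,0,-1]]))
    T=R.from_matrix(np.stack([np.cross([np.cos(y),np.sin(y),0],[0,0,-1.]),[np.cos(y),np.sin(y),0],[0,0,-1.]],1))
    print("shift",M.inv().apply(np.asarray(p)-s["tcp_pos"])*100,"turn",np.degrees((M.inv()*T).as_rotvec()),"z",s["tcp_pos"],"F",s["wrist_force"],s["finger_gap"],s["grip_force"],s["clock"])
E
sed -i '/-1\*-1/s/; T=R.*//' h.py
python3 - <<'E'
from h import *
go([.467,.2516,.17],80.9)
C=cloud("top",np.load("pics/top0.npy")).reshape(-1,3)
for n,c in(("w",(.6351,.2248)),("A",(.575,.2333)),("B",(.5216,.242)),("C",(.467,.2516))):
    m=np.hypot(C[:,0]-c[0],C[:,1]-c[1])<.03; z=C[m,2]; k=z>.1; print(n,np.percentile(z[k],50),C[m][k].mean(0),k.sum(),"block",np.median(z[(z>.07)&(z<.095)]))
E
```

```text
shift [-32.7731 -15.7242   6.0714] turn [ -0.0928  -0.0233 -14.4395] z [0.2294 0.5267 0.2305] F [-0.8309 -0.2562 -0.5286] 0.08544274500913321 0.0 0.1
w 0.1162155468606294 [0.635  0.2225 0.1153] 75 block 0.08612751151369291
A 0.11073721967609296 [0.5764 0.2337 0.1101] 43 block 0.08484265011238268
B 0.11125699246013332 [0.5224 0.2424 0.111 ] 42 block 0.08543740546140444
C 0.1103740433645437 [0.468  0.2506 0.1103] 40 block 0.08537733661060465
```

carry_out(steps=[[[0,0,-7],[-6,-3,0],0],[[0,0,-14.4],[-12,-6,0],0],[[0,0,-14.4],[-18,-9,1],0],[[0,0,-14.4],[-23.5,-11.5,3],0],[[0,0,-14.4],[-29,-14,5],0],[[0,0,-14.4],[-32.8,-15.7,6],0],[[0,0,-14.4],[-32.8,-15.7,6],0],[[0,0,-14.4],[-32.8,-15.7,6],0]], force=50)

```text
clock: 1.1
tcp_pos: [0.4672, 0.2521, 0.171]
orientation: [-0.001, 0.08, 0.997, -0.0]
wrist_force: [0.1, 0.1, -0.1]
finger_gap: 0.0853
grip_force: 0.0
```

```bash
python3 -c "
from h import *
go([.4675,.251,.084],80.9)"
```

```text
shift [-0.0584 -0.105   8.6998] turn [-0.0106 -0.0758 -0.0848] z [0.4672 0.2521 0.171 ] F [ 0.076   0.1307 -0.1116] 0.08534634396060176 0.0 1.1
```

carry_out(steps=[[[0,0,0],[-0.05,-0.1,4],0],[[0,0,0],[-0.05,-0.1,7],0],[[0,0,0],[-0.05,-0.1,8.7],0],[[0,0,0],[-0.05,-0.1,8.7],0],[[0,0,0],[-0.05,-0.1,8.7],255],[[0,0,0],[-0.05,-0.1,8.7],255],[[0,0,0],[-0.05,-0.1,8.7],255],[[0,0,0],[-0.05,-0.1,8.7],255]], force=60)

```text
clock: 2.1
tcp_pos: [0.469, 0.2518, 0.0858]
orientation: [0.001, 0.08, 0.997, 0.001]
wrist_force: [-1.2, 1.4, 5.2]
finger_gap: 0.0424
grip_force: 60.4
```

```bash
python3 -c "
from h import *
go([.5525,-.1812,.236],95.5)"
```

```text
shift [-15.1515 -41.3961 -15.0659] turn [  0.0905   0.1429 -14.6347] z [0.469  0.2518 0.0858] F [-1.1782  1.4455  5.1927] 0.04241925399928425 60.443424582481384 2.1
```

carry_out(steps=[[[0,0,0],[0,0,-3],255],[[0,0,0],[0,0,-8],255],[[0,0,0],[0,0,-13],255],[[0,0,0],[-1,-3,-15],255],[[0,0,-4],[-3,-8,-15],255],[[0,0,-8],[-5,-13,-15],255],[[0,0,-14.6],[-7,-18,-15],255],[[0,0,-14.6],[-9,-23.5,-15],255]])

```text
clock: 3.1
tcp_pos: [0.5195, 0.0033, 0.2343]
orientation: [0.0, -0.048, 0.999, 0.0]
wrist_force: [0.9, 0.4, -2.5]
finger_gap: 0.0424
grip_force: 61.6
```

```bash
python3 -c "
from h import *
go([.5525,-.1812,.236],95.5)"
```

```text
shift [ -1.5001 -18.6819  -0.173 ] turn [0.0106 0.0096 0.0375] z [0.5195 0.0033 0.2343] F [ 0.9295  0.3528 -2.5462] 0.04242366697000342 61.64224147796631 3.1
```

carry_out(steps=[[[0,0,0],[-0.4,-5,0],255],[[0,0,0],[-0.8,-10,0],255],[[0,0,0],[-1.2,-15,0],255],[[0,0,0],[-1.5,-18.7,0],255],[[0,0,0],[-1.5,-18.7,2],255],[[0,0,0],[-1.5,-18.7,3.5],255],[[0,0,0],[-1.5,-18.7,3.5],255],[[0,0,0],[-1.5,-18.7,3.5],255]])

```text
clock: 4.1
tcp_pos: [0.5524, -0.1793, 0.1998]
orientation: [0.0, -0.048, 0.999, -0.0]
wrist_force: [0.4, -0.5, -2.3]
finger_gap: 0.0427
grip_force: 61.8
```

```bash
python3 -c "
from h import *
go([.5525,-.1812,.092],95.5)
p,d=env.read_camera('side')
cv2.imwrite('pics/s1.png',cv2.resize(p[120:320,230:450,::-1],None,fx=3,fy=3,interpolation=cv2.INTER_CUBIC))"
```

```text
shift [ 0.0096 -0.1935 10.7751] turn [-0.0045  0.0179  0.0172] z [ 0.5524 -0.1793  0.1998] F [ 0.4298 -0.5056 -2.2953] 0.04266306132522766 61.79075002670288 4.1
```

View pics/s1.png

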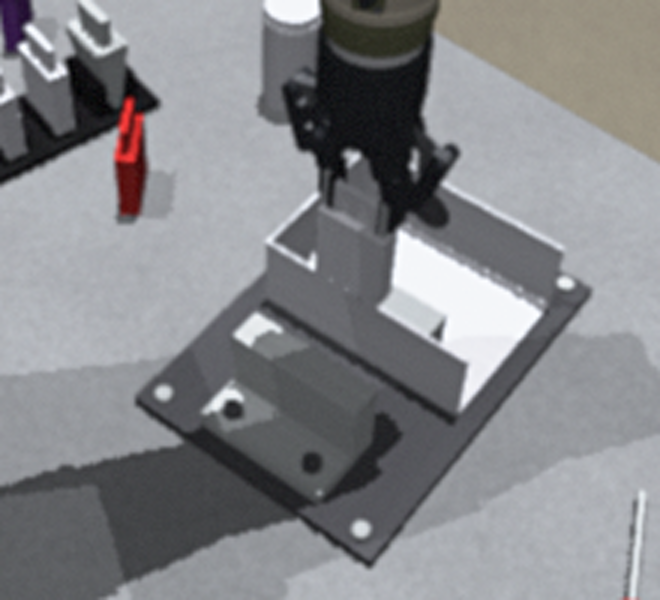

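The packer is held upright at (355,250) in the crop, above the gap. Lowering it.

carry_out(steps=[[[0,0,0],[0,-0.2,2.5],255],[[0,0,0],[0,-0.2,4],255],[[0,0,0],[0,-0.2,5.5],255],[[0,0,0],[0,-0.2,7],255],[[0,0,0],[0,-0.2,8.5],255],[[0,0,0],[0,-0.2,10],255],[[0,0,0],[0,-0.2,10.5],255],[[0,0,0],[0,-0.2,10.5],255]])

```text
clock: 5.15
tcp_pos: [0.5523, -0.1817, 0.0939]
orientation: [-0.0, -0.048, 0.999, 0.0]
wrist_force: [-0.0, 0.4, -1.3]
finger_gap: 0.0424
grip_force: 61.8
```

carry_out(steps=[[[0,0,0],[0,0,0.2],255],[[0,0,0],[0,0,0.4],255],[[0,0,0],[-0.1,0,0.4],255],[[0,0,0],[-0.2,0,0.4],255],[[0,0,0],[-0.3,0,0.4],255],[[0,0,0],[-0.4,0,0.4],255],[[0,0,0],[-0.4,0,0.4],255],[[0,0,0],[-0.4,0,0.4],255]])

```text
clock: 6.15
tcp_pos: [0.5564, -0.1814, 0.0903]
orientation: [-0.0, -0.048, 0.999, 0.0]
wrist_force: [-1.0, -0.6, -1.8]
finger_gap: 0.0424
grip_force: 61.8
```

carry_out(steps=[[[0,0,0],[-0.05,0,0],255],[[0,0,0],[-0.1,0,0],255],[[0,0,0],[-0.15,0,0],255],[[0,0,0],[-0.2,0,0],255],[[0,0,0],[-0.2,0,0],255],[[0,0,0],[-0.2,0,0],255],[[0,0,0],[-0.2,0,0],255],[[0,0,0],[-0.2,0,0],255]])

```text
clock: 7.15
tcp_pos: [0.5584, -0.1812, 0.0903]
orientation: [0.0, -0.048, 0.999, 0.0]
wrist_force: [-0.6, -0.9, -1.2]
finger_gap: 0.0422
grip_force: 61.8
```

carry_out(steps=[[[0,0,0],[-0.05,0,0],255],[[0,0,0],[-0.1,0,0],255],[[0,0,0],[-0.15,0,0],255],[[0,0,0],[-0.2,0,0],255],[[0,0,0],[-0.2,0,0],255],[[0,0,0],[-0.2,0,0],255],[[0,0,0],[-0.2,0,0],255],[[0,0,0],[-0.2,0,0],255]])

```text
clock: 8.15
tcp_pos: [0.5591, -0.1811, 0.0902]
orientation: [-0.001, -0.047, 0.999, -0.0]
wrist_force: [-4.8, -1.3, 1.9]
finger_gap: 0.0426
grip_force: 62.2
```

Contact with the wall. I'll ease back 1 mm, set it on the plate and release.

carry_out(steps=[[[0,0,0],[0.05,0,0],255],[[0,0,0],[0.1,0,0.1],255],[[0,0,0],[0.1,0,0.2],255],[[0,0,0],[0.1,0,0.3],255],[[0,0,0],[0.1,0,0.3],255],[[0,0,0],[0.1,0,0.3],255],[[0,0,0],[0.1,0,0.3],255],[[0,0,0],[0.1,0,0.3],255]])

```text
clock: 9.15
tcp_pos: [0.5591, -0.181, 0.0878]
orientation: [-0.0, -0.048, 0.999, 0.0]
wrist_force: [-6.8, 0.7, 4.5]
finger_gap: 0.0421
grip_force: 62.6
```

carry_out(steps=[[[0,0,0],[0,0,0],120],[[0,0,0],[0,0,0],0],[[0,0,0],[0,0,0],0],[[0,0,0],[0,0,0],0],[[0,0,0],[0,0,-3],0],[[0,0,0],[0,0,-6],0],[[0,0,0],[0,0,-11],0],[[0,0,0],[0,0,-11],0]])

```text
clock: 10.15
tcp_pos: [0.562, -0.1823, 0.2019]
orientation: [0.004, -0.048, 0.999, -0.002]
wrist_force: [1.0, 0.5, -0.4]
finger_gap: 0.0853
grip_force: 0.0
```

```bash
python3 -c "
from h import *
go([.522,.2422,.18],80.9)"
```

```text
shift [-0.0428 42.6486  2.007 ] turn [-0.1921  0.4604 14.5664] z [ 0.562  -0.1823  0.2019] F [ 1.0495  0.4807 -0.3904] 0.08532582925681434 0.0 10.15
```

carry_out(steps=[[[0,0,0],[0,5,0],0],[[0,0,0],[0,11,0],0],[[0,0,5],[0,17,0],0],[[0,0,10],[0,23,0],0],[[0,0,14.5],[0,29,0],0],[[0,0,14.5],[0,35,1],0],[[0,0,14.5],[0,40,2],0],[[0,0,14.5],[0,42.6,2],0]])

```text
clock: 11.15
tcp_pos: [0.5173, 0.2453, 0.1753]
orientation: [-0.001, 0.077, 0.997, -0.0]
wrist_force: [0.1, -0.1, 0.3]
finger_gap: 0.0856
grip_force: 0.0
```

```bash
python3 -c "
from h import *
env.read_camera('side')
go([.522,.2422,.085],80.9)
p,d=env.read_camera('top')
cv2.imwrite('pics/t1.png',cv2.resize(p[195:275,315:415,::-1],None,fx=6,fy=6,interpolation=cv2.INTER_CUBIC))"
```

```text
shift [-0.5666 -0.4483  9.073 ] turn [ 0.0708 -0.1285  0.3056] z [0.5173 0.2474 0.1757] F [-0.3707  2.6958  1.2332] 0.08524892045721318 0.0 11.2
```

View pics/t1.png

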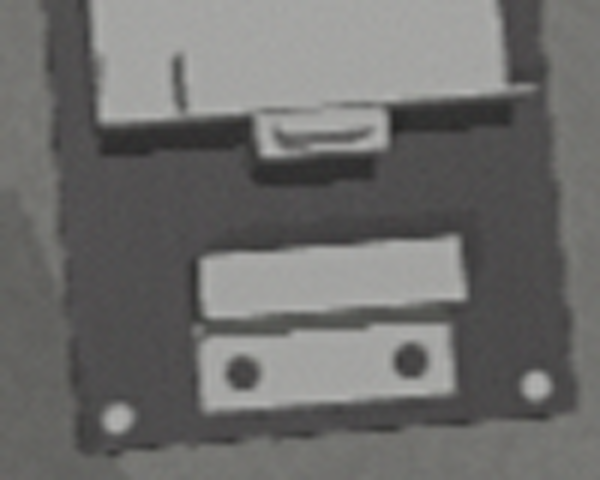

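Packer 1 stands flush against the wall at crop (322,130), centred, with about 42 mm left to the stop. Now packer 2.

carry_out(steps=[[[0,0,0],[-0.55,-0.45,3],0],[[0,0,0],[-0.55,-0.45,6],0],[[0,0,0],[-0.55,-0.45,9],0],[[0,0,0],[-0.55,-0.45,9],0],[[0,0,0],[-0.55,-0.45,9],255],[[0,0,0],[-0.55,-0.45,9],255],[[0,0,0],[-0.55,-0.45,9],255],[[0,0,0],[-0.55,-0.45,9],255]], force=60)

```text
clock: 12.25
tcp_pos: [0.5251, 0.2383, 0.0893]
orientation: [0.002, 0.079, 0.997, 0.001]
wrist_force: [0.9, 1.1, 5.9]
finger_gap: 0.0421
grip_force: 59.9
```

```bash
python3 -c "
from h import *
go([.5047+.028*.9954+.0005,-.1858+.028*.0958,.205],95.5)"
```

```text
shift [ -7.4357 -41.4729 -11.6354] turn [  0.0948   0.215  -14.518 ] z [0.5251 0.2383 0.0893] F [0.896  1.0612 5.8817] 0.042148934089693606 59.87637106329203 12.25
```

carry_out(steps=[[[0,0,0],[0,0,-3],255],[[0,0,0],[0,0,-8],255],[[0,0,0],[0,0,-13],255],[[0,0,0],[-1,-3,-14.5],255],[[0,0,-4],[-2,-8,-14.5],255],[[0,0,-8],[-3,-13,-14.5],255],[[0,0,-14.5],[-4,-18,-14.5],255],[[0,0,-14.5],[-5,-23.5,-14.5],255]])

```text
clock: 13.25
tcp_pos: [0.5356, -0.0037, 0.2323]
orientation: [-0.0, -0.049, 0.999, -0.0]
wrist_force: [0.3, 1.2, -1.6]
finger_gap: 0.0422
grip_force: 61.4
```

```bash
python3 -c "
from h import *
go([.5346,-.1829,.2],95.5)"
```

```text
shift [  1.8409 -17.8199   3.2363] turn [-0.0113 -0.0064  0.0632] z [ 0.5356 -0.0037  0.2323] F [ 0.3408  1.1592 -1.5543] 0.042178930208678335 61.357822102299906 13.25
```

carry_out(steps=[[[0,0,0],[0.5,-5,0],255],[[0,0,0],[1,-10,0],255],[[0,0,0],[1.5,-14,0],255],[[0,0,0],[1.8,-17.6,0],255],[[0,0,0],[1.8,-17.6,1],255],[[0,0,0],[1.8,-17.6,2],255],[[0,0,0],[1.8,-17.6,2],255],[[0,0,0],[1.8,-17.6,2],255]])

```text
clock: 14.25
tcp_pos: [0.5349, -0.1782, 0.2124]
orientation: [-0.0, -0.048, 0.999, 0.0]
wrist_force: [-0.1, 0.1, -1.0]
finger_gap: 0.0422
grip_force: 61.5
```

```bash
python3 -c "
from h import *
go([.5346,-.1829,.1],95.5)
p,d=env.read_camera('side')
cv2.imwrite('pics/s2.png',cv2.resize(p[150:320,260:430,::-1],None,fx=3.5,fy=3.5,interpolation=cv2.INTER_CUBIC))"
```

```text
shift [ 0.0774 -0.4645 11.2383] turn [ 0.0101 -0.0063  0.0527] z [ 0.5349 -0.1782  0.2124] F [-0.1098  0.0516 -1.0185] 0.04223290372065101 61.4872573280374 14.25
```

View pics/s2.png

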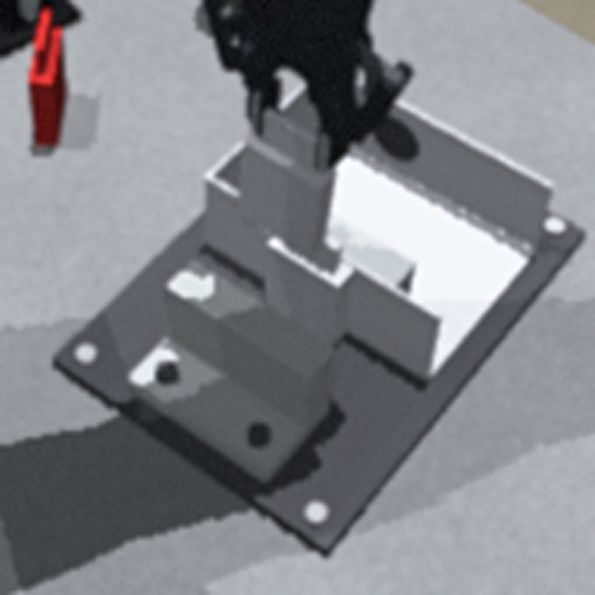

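Packer 2 is held upright at (290,195) in the crop. Packer 1 stands against the wall at (305,290). Lowering into the clear space between packer 1 and the stop.

carry_out(steps=[[[0,0,0],[0,-0.45,2.5],255],[[0,0,0],[0,-0.45,4.2],255],[[0,0,0],[0,-0.45,5.8],255],[[0,0,0],[0,-0.45,7.4],255],[[0,0,0],[0,-0.45,9],255],[[0,0,0],[0,-0.45,10.6],255],[[0,0,0],[0,-0.45,11.4],255],[[0,0,0],[0,-0.45,11.4],255]])

```text
clock: 15.3
tcp_pos: [0.5349, -0.1835, 0.0975]
orientation: [-0.001, -0.048, 0.999, 0.0]
wrist_force: [-0.0, 0.3, -2.8]
finger_gap: 0.0425
grip_force: 61.5
```

carry_out(steps=[[[0,0,0],[0,0,0.2],255],[[0,0,0],[-0.1,0,0.4],255],[[0,0,0],[-0.2,0,0.4],255],[[0,0,0],[-0.3,0,0.4],255],[[0,0,0],[-0.4,0,0.4],255],[[0,0,0],[-0.4,0,0.4],255],[[0,0,0],[-0.4,0,0.4],255],[[0,0,0],[-0.4,0,0.4],255]])

```text
clock: 16.3
tcp_pos: [0.5393, -0.1833, 0.0943]
orientation: [-0.0, -0.048, 0.999, 0.0]
wrist_force: [-0.1, -0.4, -2.1]
finger_gap: 0.0423
grip_force: 61.5
```

carry_out(steps=[[[0,0,0],[-0.05,0,0],255],[[0,0,0],[-0.1,0,0],255],[[0,0,0],[-0.15,0,0],255],[[0,0,0],[-0.2,0,0],255],[[0,0,0],[-0.25,0,0],255],[[0,0,0],[-0.25,0,0],255],[[0,0,0],[-0.25,0,0],255],[[0,0,0],[-0.25,0,0],255]])

```text
clock: 17.3
tcp_pos: [0.5418, -0.1831, 0.0943]
orientation: [-0.0, -0.048, 0.999, 0.0]
wrist_force: [-0.1, 0.1, -1.8]
finger_gap: 0.0424
grip_force: 61.5
```

carry_out(steps=[[[0,0,0],[-0.05,0,0],255],[[0,0,0],[-0.1,0,0],255],[[0,0,0],[-0.15,0,0],255],[[0,0,0],[-0.2,0,0],255],[[0,0,0],[-0.2,0,0],255],[[0,0,0],[-0.2,0,0],255],[[0,0,0],[-0.2,0,0],255],[[0,0,0],[-0.2,0,0],255]])

```text
clock: 18.3
tcp_pos: [0.5423, -0.183, 0.0943]
orientation: [-0.001, -0.047, 0.999, -0.0]
wrist_force: [-6.7, -1.5, 2.4]
finger_gap: 0.0423
grip_force: 62.0
```

carry_out(steps=[[[0,0,0],[0.1,0,0],255],[[0,0,0],[0.1,0,0.1],255],[[0,0,0],[0.1,0,0.2],255],[[0,0,0],[0.1,0,0.3],255],[[0,0,0],[0.1,0,0.35],255],[[0,0,0],[0.1,0,0.35],255],[[0,0,0],[0.1,0,0.35],255],[[0,0,0],[0.1,0,0.35],255]])

```text
clock: 19.3
tcp_pos: [0.5421, -0.1829, 0.0913]
orientation: [-0.0, -0.048, 0.999, 0.0]
wrist_force: [-5.8, 0.6, 5.7]
finger_gap: 0.0422
grip_force: 62.3
```

Seated at the expected height. Release and rise.

carry_out(steps=[[[0,0,0],[0,0,0],120],[[0,0,0],[0,0,0],0],[[0,0,0],[0,0,0],0],[[0,0,0],[0,0,0],0],[[0,0,0],[0,0,-3],0],[[0,0,0],[0,0,-6],0],[[0,0,0],[0,0,-11],0],[[0,0,0],[0,0,-11],0]])

```text
clock: 20.3
tcp_pos: [0.5454, -0.1842, 0.2054]
orientation: [0.004, -0.048, 0.999, -0.002]
wrist_force: [0.7, -0.4, -0.6]
finger_gap: 0.0852
grip_force: 0.0
```

```bash
python3 -c "
from h import *
go([.635,.2235,.2],80.9)"
```

```text
shift [-12.7989  39.7353   0.4548] turn [-0.1988  0.4584 14.5686] z [ 0.5454 -0.1842  0.2054] F [ 0.7409 -0.3569 -0.5996] 0.085227710990151 0.0 20.3
```

carry_out(steps=[[[0,0,0],[-1.5,5,0],0],[[0,0,0],[-3,10.5,0],0],[[0,0,5],[-5,16,0],0],[[0,0,10],[-7,21.5,0],0],[[0,0,14.5],[-9,27,0],0],[[0,0,14.5],[-11,32.5,0],0],[[0,0,14.5],[-13.2,37.5,0],0],[[0,0,14.5],[-13.2,39.7,0],0]])

```text
clock: 21.3
tcp_pos: [0.6365, 0.2277, 0.199]
orientation: [-0.001, 0.077, 0.997, 0.0]
wrist_force: [-0.2, 0.0, 0.5]
finger_gap: 0.0853
grip_force: 0.0
```

```bash
python3 -c "
from h import *
env.read_camera('side')
go([.635,.2235,.087],80.9)
p,d=env.read_camera('top')
a=p[195:275,315:415,::-1]
cv2.imwrite('pics/t2.png',cv2.resize(a,None,fx=6,fy=6,interpolation=cv2.INTER_CUBIC))"
```

```text
shift [-0.0661 -0.5777 11.2116] turn [ 0.0492 -0.1208  0.2964] z [0.6354 0.2292 0.1991] F [-0.4023  1.304  -0.0779] 0.08517462242433796 0.0 21.35
```

View pics/t2.png

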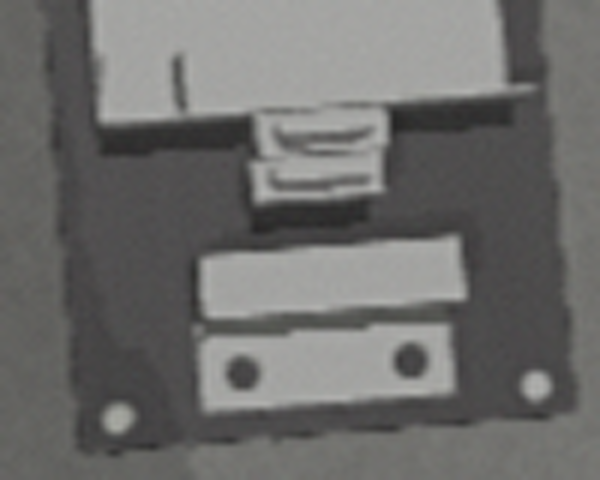

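Both packers stand side by side against the wall, at crop (318,130) and (316,175). About 21 mm of opening remains. Now the wedge.

carry_out(steps=[[[0,0,0],[-0.1,-0.5,3],0],[[0,0,0],[-0.1,-0.5,6],0],[[0,0,0],[-0.1,-0.5,9],0],[[0,0,0],[-0.1,-0.5,11.1],0],[[0,0,0],[-0.1,-0.5,11.1],0],[[0,0,0],[-0.1,-0.5,11.1],255],[[0,0,0],[-0.1,-0.5,11.1],255],[[0,0,0],[-0.1,-0.5,11.1],255]], force=110)

```text
clock: 22.4
tcp_pos: [0.6382, 0.2203, 0.0922]
orientation: [0.002, 0.079, 0.997, 0.001]
wrist_force: [-0.3, 1.4, 4.9]
finger_gap: 0.0417
grip_force: 110.1
```

```bash
python3 -c "
from h import *
go([.5157,-.1847,.235],95.5)"
```

```text
shift [  5.6863 -41.8869 -14.3924] turn [  0.0968   0.2401 -14.5235] z [0.6382 0.2203 0.0922] F [-0.3148  1.4134  4.9044] 0.041700111222504256 110.12521005235612 22.4
```

carry_out(steps=[[[0,0,0],[0,0,-3],255],[[0,0,0],[0,0,-8],255],[[0,0,0],[0,0,-13],255],[[0,0,0],[1.5,0,-16],255],[[0,0,-4],[4,-4,-16],255],[[0,0,-8],[5,-9,-16],255],[[0,0,-14.5],[5.7,-14.5,-16],255],[[0,0,-14.5],[5.7,-20,-16],255]])

```text
clock: 23.4
tcp_pos: [0.5473, 0.03, 0.2496]
orientation: [-0.001, -0.049, 0.999, -0.0]
wrist_force: [1.6, -1.3, -5.7]
finger_gap: 0.0416
grip_force: 112.9
```

```bash
python3 -c "
from h import *
go([.5157,-.1847,.2],95.5)"
```

```text
shift [  5.2335 -21.0551   4.9674] turn [-0.0099 -0.0587  0.0838] z [0.5473 0.03   0.2496] F [ 1.6257 -1.2967 -5.667 ] 0.04158565882106587 112.92654354125261 23.4
```

carry_out(steps=[[[0,0,0],[1.5,-5,0],255],[[0,0,0],[2.8,-10,0],255],[[0,0,0],[4,-15,0],255],[[0,0,0],[5,-20,0],255],[[0,0,0],[5,-20.9,1],255],[[0,0,0],[5,-20.9,3],255],[[0,0,0],[5,-20.9,5],255],[[0,0,0],[5,-20.9,5],255]])

```text
clock: 24.4
tcp_pos: [0.5174, -0.1803, 0.1976]
orientation: [-0.002, -0.048, 0.999, 0.001]
wrist_force: [-0.5, 1.3, -4.9]
finger_gap: 0.0416
grip_force: 113.2
```

```bash
python3 -c "
from h import *
p,d=env.read_camera('side')
go([.5187,-.1847,.17],95.5)
cv2.imwrite('pics/s3.png',cv2.resize(p[170:310,270:410,::-1],None,fx=4,fy=4,interpolation=cv2.INTER_CUBIC))"
```

```text
shift [-0.0183 -0.4052  2.8932] turn [ 0.0948 -0.1341  0.0046] z [ 0.5182 -0.1807  0.1989] F [-0.5358 -0.2864 -5.1736] 0.041421585281898286 113.25336657464504 24.45
```

View pics/s3.png

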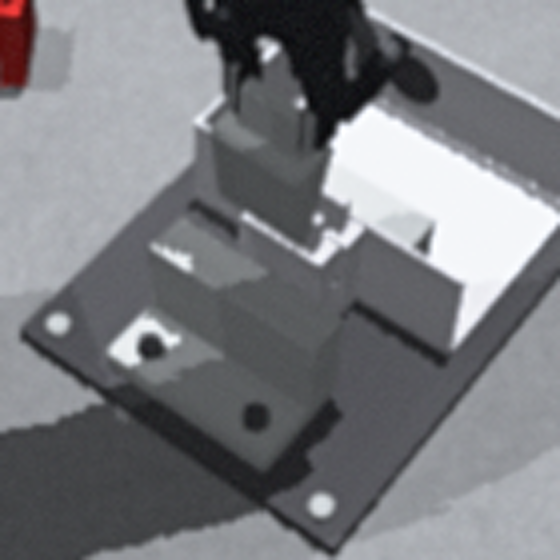

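The wedge is held upright at (270,170) in the crop, with its tip edge running about (215,195)–(312,243).

```bash
python3 -c "
from h import *
f=lambda x,y:(270+(x+.5)/4-.5,170+(y+.5)/4-.5)
def J(x,y,z):
    p=at('side',*f(x,y),z); e=p-[.5047,-.1858,p[2]]; print(p, e[0]*.9954+e[1]*.0958, -e[0]*.0958+e[1]*.9954)
J(215,195,.117);J(312,243,.117)
print('packer front edge');J(240,216,.087);J(318,264,.087)
print('stop front edge');J(188,213,.087);J(338,318,.087)"
```

```text
[ 0.5055 -0.1467  0.117 ] 0.0045286352383933776 0.03879699230354637
[ 0.5189 -0.2107  0.117 ] 0.011698521666418143 -0.026165996757073425
packer front edge
[ 0.522  -0.1525  0.087 ] 0.020405925700562814 0.03153413089361738
[ 0.5279 -0.2097  0.087 ] 0.020831768985924263 -0.0259742631810525
stop front edge
[ 0.5018 -0.1285  0.087 ] 0.002591823372841433 0.057325518172935346
[ 0.5071 -0.2432  0.087 ] -0.0030877079211111933 -0.05740309313779954
```

carry_out(steps=[[[0,0,0],[0,-0.2,0.8],255],[[0,0,0],[0,-0.4,1.6],255],[[0,0,0],[0,-0.4,2.4],255],[[0,0,0],[0,-0.4,3.2],255],[[0,0,0],[0,-0.4,4],255],[[0,0,0],[0,-0.4,4.9],255],[[0,0,0],[0,-0.4,4.9],255],[[0,0,0],[0,-0.4,4.9],255]])

```text
clock: 25.45
tcp_pos: [0.5195, -0.1858, 0.1509]
orientation: [0.0, -0.048, 0.999, 0.0]
wrist_force: [0.4, -0.1, -5.6]
finger_gap: 0.0414
grip_force: 113.4
```

carry_out(steps=[[[0,0,0],[0,0,0.2],255],[[0,0,0],[0,0,0.4],255],[[0,0,0],[0,0,0.6],255],[[0,0,0],[0,0,0.8],255],[[0,0,0],[0,0,1],255],[[0,0,0],[0,0,1.1],255],[[0,0,0],[0,0,1.1],255],[[0,0,0],[0,0,1.1],255]])

```text
clock: 26.45
tcp_pos: [0.5195, -0.1857, 0.1399]
orientation: [0.0, -0.048, 0.999, -0.0]
wrist_force: [0.1, -0.8, -4.9]
finger_gap: 0.0415
grip_force: 113.4
```

carry_out(steps=[[[0,0,0],[0,0,0.1],255],[[0,0,0],[0,0,0.2],255],[[0,0,0],[0,0,0.3],255],[[0,0,0],[0,0,0.4],255],[[0,0,0],[0,0,0.4],255],[[0,0,0],[0,0,0.4],255],[[0,0,0],[0,0,0.4],255],[[0,0,0],[0,0,0.4],255]])

```text
clock: 27.45
tcp_pos: [0.5195, -0.1857, 0.1358]
orientation: [0.0, -0.048, 0.999, 0.0]
wrist_force: [0.2, 0.1, -5.7]
finger_gap: 0.0418
grip_force: 113.4
```

carry_out(steps=[[[0,0,0],[0,0,0.1],255],[[0,0,0],[0,0,0.2],255],[[0,0,0],[0,0,0.3],255],[[0,0,0],[0,0,0.4],255],[[0,0,0],[0,0,0.4],255],[[0,0,0],[0,0,0.4],255],[[0,0,0],[0,0,0.4],255],[[0,0,0],[0,0,0.4],255]])

```text
clock: 28.45
tcp_pos: [0.5194, -0.1857, 0.1318]
orientation: [0.0, -0.048, 0.999, 0.0]
wrist_force: [0.3, 0.3, -5.3]
finger_gap: 0.0414
grip_force: 113.4
```

carry_out(steps=[[[0,0,0],[0,0,0.1],255],[[0,0,0],[0,0,0.2],255],[[0,0,0],[0,0,0.3],255],[[0,0,0],[0,0,0.3],255],[[0,0,0],[0,0,0.3],255],[[0,0,0],[0,0,0.3],255],[[0,0,0],[0,0,0.3],255],[[0,0,0],[0,0,0.3],255]])

```text
clock: 29.45
tcp_pos: [0.5194, -0.1857, 0.1288]
orientation: [0.0, -0.048, 0.999, 0.0]
wrist_force: [0.6, 0.5, -4.8]
finger_gap: 0.0414
grip_force: 113.4
```

carry_out(steps=[[[0,0,0],[0,0,0.1],255],[[0,0,0],[0,0,0.2],255],[[0,0,0],[0,0,0.2],255],[[0,0,0],[0,0,0.2],255],[[0,0,0],[0,0,0.2],255],[[0,0,0],[0,0,0.2],255],[[0,0,0],[0,0,0.2],255],[[0,0,0],[0,0,0.2],255]])

```text
clock: 30.45
tcp_pos: [0.5196, -0.1858, 0.1269]
orientation: [0.0, -0.048, 0.999, -0.0]
wrist_force: [1.3, -0.7, -3.7]
finger_gap: 0.0415
grip_force: 113.5
```

First touch, on the stop side. I'll keep going in small steps with a slight shift away from the stop.

carry_out(steps=[[[0,0,0],[-0.05,0,0.05],255],[[0,0,0],[-0.05,0,0.1],255],[[0,0,0],[-0.05,0,0.15],255],[[0,0,0],[-0.05,0,0.2],255],[[0,0,0],[-0.05,0,0.2],255],[[0,0,0],[-0.05,0,0.2],255],[[0,0,0],[-0.05,0,0.2],255],[[0,0,0],[-0.05,0,0.2],255]])

```text
clock: 31.45
tcp_pos: [0.5201, -0.1857, 0.1251]
orientation: [0.0, -0.048, 0.999, -0.0]
wrist_force: [-0.9, 0.9, 3.5]
finger_gap: 0.0414
grip_force: 114.2
```

carry_out(steps=[[[0,0,0],[0,0,0.05],255],[[0,0,0],[0,0,0.1],255],[[0,0,0],[0,0,0.15],255],[[0,0,0],[0,0,0.15],255],[[0,0,0],[0,0,0.15],255],[[0,0,0],[0,0,0.15],255],[[0,0,0],[0,0,0.15],255],[[0,0,0],[0,0,0.15],255]])

```text
clock: 32.45
tcp_pos: [0.5202, -0.1858, 0.1245]
orientation: [0.001, -0.048, 0.999, -0.0]
wrist_force: [-2.2, 1.9, 9.3]
finger_gap: 0.0418
grip_force: 115.1
```

carry_out(steps=[[[0,0,0],[0,0,0.05],255],[[0,0,0],[0,0,0.1],255],[[0,0,0],[0,0,0.15],255],[[0,0,0],[0,0,0.15],255],[[0,0,0],[0,0,0.15],255],[[0,0,0],[0,0,0.15],255],[[0,0,0],[0,0,0.15],255],[[0,0,0],[0,0,0.15],255]])

```text
clock: 33.45
tcp_pos: [0.5204, -0.1858, 0.1242]
orientation: [0.001, -0.048, 0.999, -0.001]
wrist_force: [-3.2, 2.8, 16.8]
finger_gap: 0.0417
grip_force: 115.9
```

carry_out(steps=[[[0,0,0],[0,0,0.05],255],[[0,0,0],[0,0,0.1],255],[[0,0,0],[0,0,0.1],255],[[0,0,0],[0,0,0.1],255],[[0,0,0],[0,0,0.1],255],[[0,0,0],[0,0,0.1],255],[[0,0,0],[0,0,0.1],255],[[0,0,0],[0,0,0.1],255]])

```text
clock: 34.45
tcp_pos: [0.5206, -0.1858, 0.124]
orientation: [0.001, -0.048, 0.999, -0.001]
wrist_force: [-6.0, 4.9, 20.9]
finger_gap: 0.0412
grip_force: 116.5
```

```bash
python3 -c "
from h import *
go([.52,-.1858,.124],95.5)
p,d=env.read_camera('top')
cv2.imwrite('pics/t3.png',cv2.resize(p[120:275,235:415,::-1],None,fx=3.8,fy=3.8,interpolation=cv2.INTER_CUBIC))"
```

```text
shift [0.055  0.0047 0.0011] turn [-0.0957  0.164  -0.0158] z [ 0.5206 -0.1858  0.124 ] F [-5.9849  4.872  20.8782] 0.0412036510643492 116.49395043030381 34.45
```

View pics/t3.png

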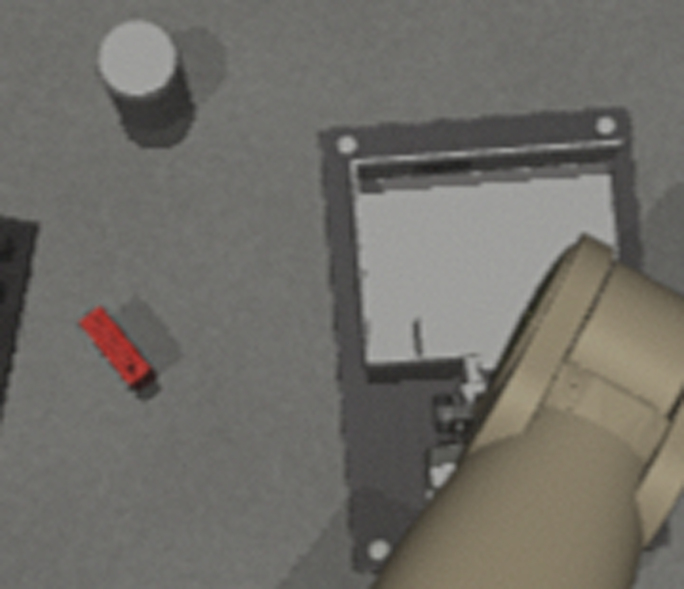

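The can (138,60), the red look-alike (117,350) and the chassis are undisturbed. The wedge has stopped sinking: the last 1 mm commanded moved it 0.2 mm, with 21 N at the wrist. Handing in while still holding and pressing.

```bash
python3 -c "
from workcell import env
print(env.hand_in())"
```

```text
the job is handed in; nothing more can be done
None
```

I stood two packers side by side in the gap and pushed the wedge in beside the stop until it bound, then handed in at about 34 s, still gripping it and pressing down (wrist reading about 21 N); no verdict came back.

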